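# Set the viewing box's light with its edge thumbwheel and store it

## Robot

A 6-joint arm with a two-finger parallel gripper is mounted at the origin on a cart in front of the work surface, level with it; the furniture and walls round the work are solid. World frame = base frame: x ahead of the robot, y to its left, z up, the work surface at z = 0. Lengths are in m, angles in degrees, forces in N, time in s.
With the tool pointing down it reaches from about 0.25 to 0.775 m from the base axis. Payload 8.9 kg.
Tool frame: the origin (TCP) lies between the finger pads; the fingertips stand 25 mm ahead of it and the grasp point (between the pads) lies 6 mm ahead of it (arm.nose_length is the z of the fingertips in the tool frame, in m); z points along the fingers, y is the line along which they close (so a half turn about z gives the same grasp; the last joint's range is limited). The gripper opens to 85 mm and grips with 20 to 120 N. Pads are 22 mm wide; open, the fingers measure 114 mm over their backs; the gripper's body (76 mm by 85 mm) begins 54 mm behind the grasp point. The pads swing forward as they close: fully open they stand 13 mm farther back than shut.
Start: joints at [59.513, 16.656, -8.789, 64.555, 0, 82.019], TCP at [0.201, 0.485, 0.256] pointing down, gripper open.
Joint ranges: [-144.48, 144.48], [-52.06, 99.96], [-74.48, 78.29], [-112.23, 115.85], [-86.99, 84.42], [-180, 180]. Speed limits (degrees/s): [127.2, 127.2, 159.86, 180, 180, 180].

## Interface

Orientations are given as a 3x3 rotation matrix whose columns are the frame's x, y, z axes.
In Python, from bench import observe, viewer, arm, find_in, outline_of, spot_point gives the robot as it stands.
- The arm moves only by the shell command python3 -m crank 'ROWS' [OPENING] [FORCE]. ROWS is a JSON object of lists of equal length, an entry for each row: "dp": the shift along the tool's x, y, z in mm, a list of three; "angular": the turn, a rotation vector about the tool's x, y, z in rad, a list of three. A call has exactly 10 rows; each row shifts and turns the commanded pose from where the row before left it, along the tool's axes as they then stand; what a row does not reach is not made up. A row lasts 1/8 s, in which the tool goes at most 62.5 mm and 10.7 degrees, less where a joint would pass 70% of its speed; a pose out of reach is approached as far as the arm can. A call with a gripper value outside its range is refused whole. OPENING is the finger opening in mm, from 0 to 85.4, set as the call begins (- or left out, the last holds). The fingers move at their own pace and stop on an object; FORCE is the grip in N (left out, the last holds). Time passes only in rows, so rows that do not move let the fingers close, or fill a call up. It gives the time, the measured TCP pose, the force, the opening and the grip force at its end, in the units of the state.
- observe(): the state, without advancing time (a new reading comes with each control period).
- viewer.get_image(name): name is "scene" or "top" or "wrist"; returns a dict with "img" (400x640x3 uint8, red, green, blue), "range_z" (400x640 float32, m along the optical axis (not along the pixel's ray), 0 where there is no reading), "K" (3x3 intrinsics, pixels), "cam_to_world" (4x4, takes a point from camera to world coordinates). Camera axes: x right, y up, looking along -z (the intrinsics and any distortion apply to the point x, -y, -z); pixel columns grow to the right and rows downward; lengths in m; the calibration is good to about 2 mm. A picture is of the moment at which its call begins.
- arm.close_job(): hands the job in; it is judged then, once.
Trained networks look in the newest picture that a camera, given by its name, has taken for a name from the list of things; names that differ only in an ending like _2 or _b are one class to them, and where a whole thing is asked for, a point or a joint stands for the part that bears it (a point fixed in the world has none). Each returns a list of dicts, best first, with "score" (0 to 1); they miss things now and then, are a little off and sometimes report something else, mostly with a low value. They report only what shows in the picture. A call takes as long as a camera call.
- find_in(camera, label): "position" ([x, y, z] in m, in world coordinates, good to about 4 mm: the middle of the surface that is visible of it).
- outline_of(camera, label): "mask" (400x640 bool, what is visible of it).
- spot_point(camera, label): "position" ([x, y, z] in m, in world coordinates, good to about 4 mm: a listed point, or the origin of a listed thing).
The state is a dict: "t": time; "qpos": joint angles; "qd": joint speeds; "joint_torque": joint torques, N m; "tool_pos": TCP position; "tool_rot": TCP orientation; "force": force on the tool from outside, world axes, zero at the start; "ft_torque": the same for the moment, N m; "width": finger opening in m; "gripper_force": force on a finger pad.
Only numpy, scipy, OpenCV 4.12 (cv2) and the standard library are available. Lean on these libraries where they do the work, as an engineer would, in place of code of your own. Each camera call takes 0.05 s, during which the arm holds its last target. There are 200 camera calls.

## Task

Set the light of the grey-blue viewing box under the culture dish: with a fingertip, gently roll the black thumbwheel that peeps out of the panel slot until the needle with the orange tip points at the red flag, centred on it, and let go of the wheel. Only then press the green store button fully down and let it come up again. Press no part of the box harder than about 15 N, and leave the dish, the beaker and the bottle where they stand.

Things in the scene. Friction and masses are not known exactly. Their poses are not given: they have to be found in the camera images.
- light_box: low grey-blue viewing box fixed to the bench, 190 (x) x 260 (y) x 50 (z) mm; origin at the centre of its underside, flat panel on top at z = 50 mm of its frame; x points away from the robot's side. Wheel and button lie on the near half, needle, flags and scale behind the wheel under a guard of two thin wires 30 mm high, the lit window with the dish on the far half
- wheel_slot (a point): centre of the narrow panel slot (16 mm along box x, 48 mm along box y) at panel height, at box x -45, y +60 mm. Out of it stands the rim of a black knurled thumbwheel, radius 24 mm, 11 mm thick, axle along box x. How far its crown stands above the panel differs each time, 6 to 12 mm, and is not measured: find it by feel
- light_wheel (a joint): wheel angle, rad, -1.05 to 1.05; grows as the crown moves to box +y (24 mm of rim per rad). Sprung: yields straight down 4 N per mm, at most 4 mm, then solid. About 3.3 N of rim friction holds it: it rolls along box y under a fingertip pressing its crown with roughly 6 to 10 N; lighter ones slip. Stays where left; more than one stroke may be needed
- needle_tip (a point): tip of the upright black needle (3 mm wide, orange end) that stands out of the second slot, 49 mm behind the wheel on the same shaft. It swings along box y with the wheel, the same way, 24 to 36 mm per rad, 3 to 24 mm above the panel, and dips with the wheel when that is pressed
- flag_red: red flag, an upright tab 5 mm wide (box y), 22 mm high, on a foot 20 x 6 mm, fixed on the panel on the white scale strip, 12 mm behind the needle's plane: the mark to set. The needle is set when its tip has the same place along box y. Origin below the middle of the tab at panel height, axes as the box's. It is the left or the right one of two flags
- flag_blue: blue flag of the same shape, another user's mark, not to be set
- store_button_top (a point): centre of the top of the round green store button (20 mm across) in its black housing on the near half of the panel, 130 mm to the box's -y side of the wheel
- store_button (a joint): store button travel, m, 0 up to 0.008 fully down, then solid; spring, 1 N per mm, 8 N when fully down
- dish: pink petri dish 59 mm across, 14 mm high, loose on the lit window; origin at the centre of its underside; leave alone
- beaker: 100 ml beaker, 56 mm across, 71 mm high, loose on the bench beside the box's -y side; origin at the centre of its underside; leave alone
- bottle: small brown drop bottle, 29 mm across, 63 mm high, loose on the bench beside the box's +y side; origin at the centre of its underside; leave alone

How it is judged:
By the outcome, as a careful person would: the job done as asked, in the order asked, and still so for the second after the job is handed in, with the robot touching nothing.
It also fails if it takes over 48 s, if anything falls off the work surface, if the arm or the gripper's body presses on something with over 40 N, if the wrist force passes 120 N, or if a joint passes its speed limit or range.

## Working session

There is one attempt and no reset: what is moved stays moved. The work goes in short steps, Python scripts to look and compute and a shell command to move; the robot and the scene stay as the last step left them, time stands still between calls to the robot, and variables do not carry over. Pictures are saved under pics/ and viewed, at most 10 in all, crops included, and the job is handed in when it is done.

```bash
mkdir -p pics
cat > h.py <<'E'
import numpy as np, cv2
from bench import observe, viewer, arm, find_in, outline_of, spot_point
def save(c,n,crop=None,s=1):
    d=viewer.get_image(c); im=d["img"][:,:,::-1]
    if crop: im=im[crop[1]:crop[3],crop[0]:crop[2]]
    cv2.imwrite("pics/"+n,cv2.resize(im,None,fx=s,fy=s,interpolation=cv2.INTER_CUBIC)); return d
E
python3 - <<'E'
from h import *
s=observe();print(s["t"],s["tool_pos"],s["tool_rot"],s["width"],s["force"])
a=save("top","t.png");b=save("scene","s.png")
cv2.imwrite("pics/ts.png",cv2.resize(np.vstack([cv2.imread("pics/t.png"),cv2.imread("pics/s.png")]),(480,600)))
for c in("top","scene"):
  for l in("light_box","wheel_slot","needle_tip","flag_red","flag_blue","store_button_top","dish"):
    r=spot_point(c,l)
    print(c,l,[(np.round(x["position"],4).tolist(),round(x["score"],2)) for x in r[:2]])
E
```

```text
0.0 [0.20076605 0.48466585 0.25574693] [[-9.23834674e-01  3.82791194e-01 -6.29664207e-04]
 [ 3.82791678e-01  9.23834039e-01 -1.09497605e-03]
 [ 1.62558036e-04 -1.25260706e-03 -9.99999202e-01]] 0.08539281059774015 [-0.27248474  0.05629576 -0.16782258]
top light_box [([0.581, -0.0168, -0.0003], 0.68)]
top wheel_slot [([0.5352, 0.0403, 0.0509], 0.76)]
top needle_tip []
top flag_red [([0.6007, 0.0709, 0.0489], 0.47), ([0.5447, -0.2019, 0.004], 0.29)]
top flag_blue [([0.5994, 0.0251, 0.0491], 0.41)]
top store_button_top []
top dish [([0.6254, -0.0656, 0.049], 0.78)]
scene light_box [([0.5966, 0.0209, 0.0484], 0.16)]
scene wheel_slot [([0.533, 0.042, 0.0482], 0.76)]
scene needle_tip [([0.5872, 0.041, 0.0706], 0.7), ([0.5566, 0.1533, 0.0006], 0.67)]
scene flag_red [([0.596, 0.066, 0.0508], 0.56)]
scene flag_blue [([0.5905, 0.0231, 0.0472], 0.45)]
scene store_button_top [([0.536, -0.0849, 0.0752], 0.61)]
scene dish [([0.5362, -0.0853, 0.0753], 0.75), ([0.626, -0.0659, 0.0537], 0.59)]
```

View pics/t.png

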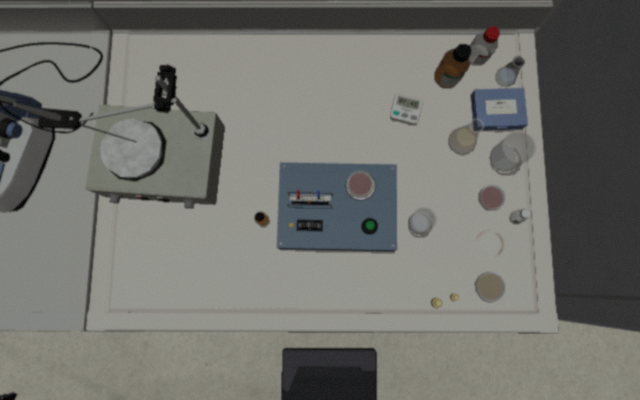

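View pics/s.png

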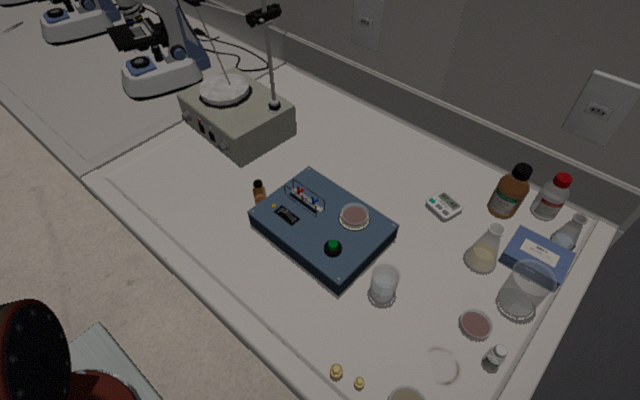

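The top view shows the box with the wheel at about (309,225), the button at (370,226), the red flag at (298,195) on the left, and the blue flag at (318,195). The scene view agrees: wheel (287,215), green button (333,247). Next I'll check the wrist camera's mounting and the heights.

Run:
```python
from h import *
d=viewer.get_image("wrist");s=observe();R=s["tool_rot"]
T=d["cam_to_world"];print("cam in tool",R.T@(T[:3,3]-s["tool_pos"]),"look",R.T@-T[:3,2],"right",R.T@T[:3,0],d["K"][0,0])
for w in([.534,.041,.25],): print("dp",R.T@(np.array(w)-s["tool_pos"])*1000)
d=viewer.get_image("top");K=d["K"];T=d["cam_to_world"]
def P(u,v):
    z=d["range_z"][int(v),int(u)];return (T@[(u-K[0,2])*z/K[0,0],-(v-K[1,2])*z/K[1,1],-z,1])[:3]
for n,p in dict(c1=(282,166),c2=(393,166),c3=(393,247),c4=(281,246),btn=(370,226),wheel=(310,226)).items(): print(n,P(*p))
```

```text
cam in tool [ 0.07786614 -0.00058682 -0.11795213] look [-3.06654453e-01 -1.90719075e-04  9.51820892e-01] right [-1.68350035e-04  9.99999975e-01  1.46134408e-04] 293.5707126053187
dp [-477.64803072 -282.71612226    6.32080294]
c1 [0.66588096 0.10496404 0.04905125]
c2 [ 0.66611911 -0.14113168  0.04952849]
c3 [ 0.48690225 -0.13730537  0.05062969]
c4 [0.48850018 0.10382646 0.04831756]
btn [ 0.52944507 -0.08659049  0.07298369]
wheel [0.5304977  0.04105711 0.06153387]
```

```bash
python3 -m crank '{"dp":[[0,0,0],[0,0,0],[0,0,0],[-42,-46,4],[-42,-46,4],[-42,-46,4],[-42,-46,4],[-42,-46,4],[-42,-46,4],[-42,-46,4]],"angular":[[0,0,-0.131],[0,0,-0.131],[0,0,-0.131],[0,0,0],[0,0,0],[0,0,0],[0,0,0],[0,0,0],[0,0,0],[0,0,0]]}' 0 30; python3 -m crank '{"dp":[[-35,-44,16],[-40,-44,16],[0,-24,18],[0,0,18],[0,0,4],[0,0,0],[0,0,0],[0,0,0],[0,0,0],[0,0,0]],"angular":[[0,0,0],[0,0,0],[0,0,0],[0,0,0],[0,0,0],[0,0,0],[0,0,0],[0,0,0],[0,0,0],[0,0,0]]}'
python3 - <<'E'
from h import *
s=observe();print(s["t"],s["tool_pos"],s["tool_rot"],s["width"],s["force"])
save("wrist","w1.png")
for l in("wheel_slot","needle_tip","flag_red","flag_blue","store_button_top"):
    r=spot_point("wrist",l)
    print(l,[(np.round(x["position"],4).tolist(),round(x["score"],2)) for x in r[:2]])
E
```

```text
t: 2.15
tool_pos: [0.4963, 0.1613, 0.2284]
tool_rot: [[-1.0, -0.0, 0.001], [-0.0, 1.0, 0.0], [-0.001, 0.0, -1.0]]
force: [0.1, 1.4, 0.2]
width: -0.0001
gripper_force: 0.0
t: 3.4
tool_pos: [0.5701, 0.0511, 0.1564]
tool_rot: [[-1.0, -0.0, 0.0], [-0.0, 1.0, -0.0], [-0.0, -0.0, -1.0]]
force: [0.7, -0.2, 0.7]
width: 0.0001
gripper_force: 0.0
3.4 [0.57008728 0.0511468  0.1564451 ] [[-9.99999940e-01 -2.86863714e-04  1.93052213e-04]
 [-2.86866125e-04  9.99999959e-01 -1.24634537e-05]
 [-1.93048630e-04 -1.25188331e-05 -9.99999981e-01]] 8.815247668569945e-05 [ 0.69118345 -0.17332491  0.66577596]
wheel_slot [([0.5362, 0.0471, 0.0507], 0.7)]
needle_tip [([0.5827, 0.0468, 0.0738], 0.94)]
flag_red []
flag_blue [([0.5935, 0.0279, 0.0513], 0.51)]
store_button_top [([0.5302, -0.0847, 0.0728], 0.68)]
```

View pics/w1.png

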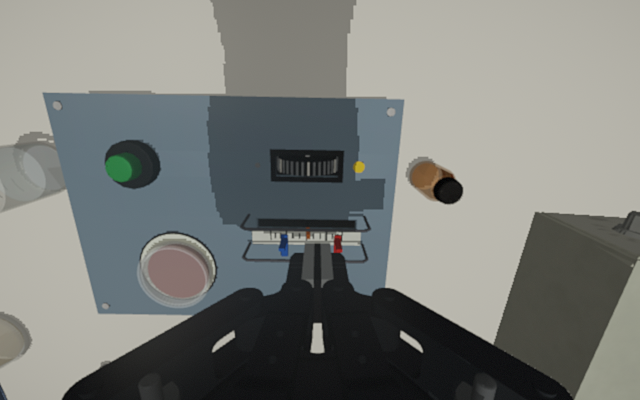

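The view shows the orange tip at about (308,232), the red flag at (338,240), the blue flag at (284,243) and the wheel at (307,165). I'll measure by colour centroid and depth.

```bash
cat >> h.py <<'E'
def meas(c="wrist",zc=0.071,box=((.50,.0),(.62,.1)),show=False):
    d=viewer.get_image(c);K=d["K"];T=d["cam_to_world"];z=d["range_z"]
    v,u=np.mgrid[:400,:640]
    p=np.stack([(u-K[0,2])*z/K[0,0],-(v-K[1,2])*z/K[1,1],-z],-1)@T[:3,:3].T+T[:3,3]
    rgb=d["img"].astype(int);hsv=cv2.cvtColor(d["img"],cv2.COLOR_RGB2HSV).astype(int)
    H,S,V=hsv[...,0],hsv[...,1],hsv[...,2]
    reg=(p[...,0]>.565)&(p[...,0]<.62)&(p[...,1]>0)&(p[...,1]<.1)&(p[...,2]>.045)&(p[...,2]<.09)
    out={}
    for n,m in dict(orange=(H>=5)&(H<=18)&(S>120)&(V>60),red=((H<5)|(H>172))&(S>120)&(V>60),blue=(H>105)&(H<130)&(S>150)&(V>60)).items():
        m=m&reg
        if not m.any(): continue
        k,lab,st,cen=cv2.connectedComponentsWithStats(m.astype(np.uint8),connectivity=8)
        i=1+np.argmax(st[1:,4]);q=p[lab==i]
        cu,cv_=cen[i]; r=T[:3,:3]@[(cu-K[0,2])/K[0,0],-(cv_-K[1,2])/K[1,1],-1]
        hit=T[:3,3]+r*(np.median(q[:,2])-T[2,3])/r[2]
        out[n]=hit;print(n,"px",cen[i].round(1),"n",st[i,4],"xyz mm",(hit*1000).round(1),"zmed/min/max",(np.percentile(q[:,2],[50,5,95])*1000).round(1))
    if "orange" in out and "red" in out: print("needle needs +y mm",1000*(out["red"]-out["orange"])[1])
    return d,p,out
E
python3 - <<'E'
from h import *
d,p,o=meas()
H=cv2.cvtColor(d["img"],cv2.COLOR_RGB2HSV)
print("o",H[228:236,306:312].tolist()[::3]);print(H[236:246:4,334:343].tolist())
# slot dark region & wheel, button
g=p[150:182,268:346]
for u in (275,285,300,307,315,330,340): print(u,[(p[v,u]*1000).round(1).tolist() for v in (160,165,170)])
m=(H[...,0]>50)&(H[...,0]<80)&(H[...,1]>120)&(p[...,2]>.06);print("btn",np.median(p[m],0),m.sum())
cv2.imwrite("pics/w2.png",cv2.resize(d["img"][140:260,220:380,::-1],None,fx=5,fy=5,interpolation=cv2.INTER_CUBIC))
E
```

```text
orange px [307.9 235. ] n 22 xyz mm [583.1  43.5  73.6] zmed/min/max [73.6 69.2 74.5]
red px [337.4 244. ] n 118 xyz mm [596.9  66.6  60.6] zmed/min/max [60.6 52.7 72.9]
blue px [283.8 246. ] n 118 xyz mm [601.9  22.7  54.1] zmed/min/max [54.1 52.7 72.4]
needle needs +y mm 23.136943160395404
o [[[9, 105, 75], [9, 147, 85], [10, 152, 87], [9, 112, 73], [150, 5, 53], [100, 52, 59]], [[11, 53, 68], [6, 82, 65], [6, 82, 65], [10, 69, 67], [19, 28, 74], [60, 7, 74]], [[10, 116, 103], [11, 192, 114], [11, 199, 113], [10, 178, 116], [11, 63, 121], [45, 12, 124]]]
[[[6, 71, 136], [1, 184, 133], [0, 203, 138], [0, 201, 138], [1, 204, 136], [1, 199, 137], [1, 177, 131], [2, 127, 94], [56, 15, 117]], [[6, 78, 105], [0, 168, 79], [0, 166, 77], [179, 162, 77], [0, 162, 77], [1, 176, 77], [1, 165, 82], [4, 79, 71], [53, 16, 129]], [[3, 125, 114], [0, 190, 94], [1, 163, 78], [1, 165, 79], [1, 170, 78], [0, 174, 76], [3, 128, 80], [24, 19, 136], [40, 13, 173]]]
275 [[531.6, 17.4, 46.2], [535.4, 17.4, 47.0], [538.4, 17.9, 51.6]]
285 [[530.3, 26.1, 53.8], [533.9, 26.1, 55.0], [537.5, 26.1, 56.2]]
300 [[530.0, 37.5, 55.8], [532.8, 37.8, 60.8], [536.2, 37.8, 62.4]]
307 [[530.1, 42.7, 54.9], [532.6, 42.9, 62.0], [536.4, 42.9, 61.5]]
315 [[530.2, 48.7, 54.2], [533.0, 48.8, 59.5], [536.8, 48.8, 59.6]]
330 [[530.5, 60.1, 52.9], [534.3, 60.1, 53.1], [538.0, 60.2, 53.8]]
340 [[530.7, 67.8, 51.7], [534.4, 67.8, 52.3], [538.6, 68.0, 50.8]]
btn [ 0.53218215 -0.08570475  0.07415217] 666
```

View pics/w2.png

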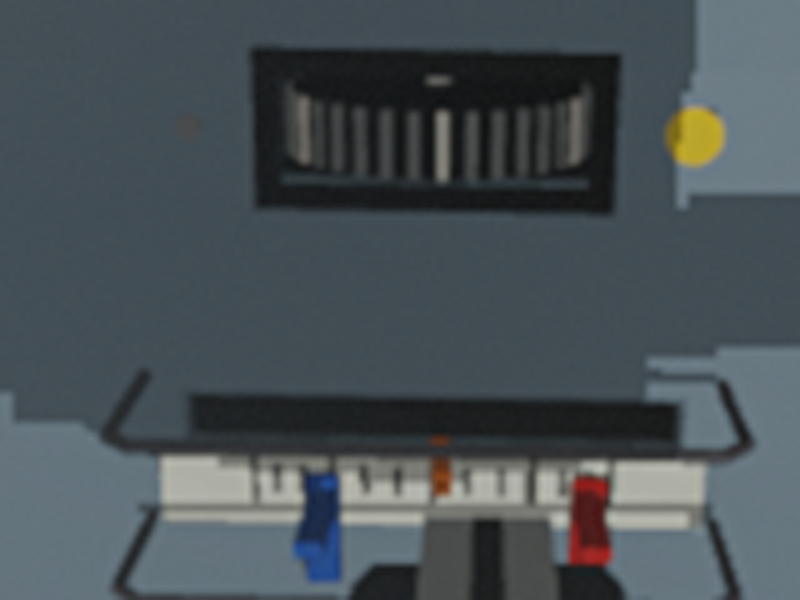

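Crop: the needle's orange end is at (441,478), the red flag at (590,520), and the slot is centred at about (436,130). So the needle sits near angle 0 and needs about +23 mm towards +y. Now I'll approach the crown from its −y side.

```bash
python3 -m crank '{"dp":[[20,-8,0],[16,-5,10],[0,0,20],[0,0,20],[0,0,12],[0,0,4],[0,0,2],[0,0,1],[0,0,1],[0,0,0]],"angular":[[0,0,0],[0,0,0],[0,0,0],[0,0,0],[0,0,0],[0,0,0],[0,0,0],[0,0,0],[0,0,0],[0,0,0]]}'
```

```text
t: 5.0
tool_pos: [0.5342, 0.0381, 0.0865]
tool_rot: [[-1.0, -0.0, 0.0], [-0.0, 1.0, -0.0], [-0.0, -0.0, -1.0]]
force: [-0.8, -0.2, 0.3]
width: -0.0003
gripper_force: 0.0
```

No contact yet (tip at 61.5 mm). I'll go down slowly.

```bash
python3 -m crank '{"dp":[[0,0,0.5],[0,0,0.5],[0,0,0.5],[0,0,0],[0,0,0],[0,0,0],[0,0,0],[0,0,0],[0,0,0],[0,0,0]],"angular":[[0,0,0],[0,0,0],[0,0,0],[0,0,0],[0,0,0],[0,0,0],[0,0,0],[0,0,0],[0,0,0],[0,0,0]]}'
```

```text
t: 6.25
tool_pos: [0.5342, 0.0381, 0.0849]
tool_rot: [[-1.0, -0.0, 0.0], [-0.0, 1.0, 0.0], [-0.0, 0.0, -1.0]]
force: [0.2, 0.5, 4.1]
width: 0.0005
gripper_force: 2.6
```

```bash
python3 -m crank '{"dp":[[0,0,0.5],[0,0,0.5],[0,1.5,0],[0,1.5,0],[0,1.5,0],[0,1.5,0],[0,1.5,0],[0,1.5,0],[0,1,0],[0,0,0]],"angular":[[0,0,0],[0,0,0],[0,0,0],[0,0,0],[0,0,0],[0,0,0],[0,0,0],[0,0,0],[0,0,0],[0,0,0]]}'
python3 - <<'E'
from h import *
meas(); meas("scene")
E
```

```text
t: 7.5
tool_pos: [0.5344, 0.0474, 0.0842]
tool_rot: [[-1.0, 0.0, 0.001], [0.0, 1.0, -0.002], [-0.001, -0.002, -1.0]]
force: [-0.1, -2.7, 7.5]
width: 0.0
gripper_force: 3.9
red px [302.2 189.4] n 5 xyz mm [607.2  65.6  52.5] zmed/min/max [52.5 50.4 54.1]
blue px [314. 200.] n 21 xyz mm [600.4  24.1  54.3] zmed/min/max [54.3 49.3 71.4]
```

```bash
python3 -m crank '{"dp":[[0,0,-5],[0,0,-20],[0,0,-25],[-10,0,-22],[-16,4,0],[-10,0,0],[0,0,0],[0,0,0],[0,0,0],[0,0,0]],"angular":[[0,0,0],[0,0,0],[0,0,0],[0,0,0],[0,0,0],[0,0,0],[0,0,0],[0,0,0],[0,0,0],[0,0,0]]}'
python3 - <<'E'
from h import *
d,p,o=meas()
cv2.imwrite("pics/w3.png",cv2.resize(d["img"][140:260,220:380,::-1],None,fx=5,fy=5,interpolation=cv2.INTER_CUBIC))
E
```

```text
t: 8.85
tool_pos: [0.5698, 0.0521, 0.1558]
tool_rot: [[-1.0, -0.0, -0.0], [-0.0, 1.0, 0.0], [0.0, 0.0, -1.0]]
force: [-0.3, 0.9, 0.3]
width: 0.0003
gripper_force: 0.0
orange px [320.7 234.8] n 29 xyz mm [583.8  54.   70.4] zmed/min/max [70.4 56.5 71.8]
red px [336.1 244.4] n 115 xyz mm [596.8  66.6  60.3] zmed/min/max [60.3 52.4 72.6]
blue px [282.5 246.9] n 121 xyz mm [602.1  22.7  54.3] zmed/min/max [54.3 52.6 72.5]
needle needs +y mm 12.575603653105054
```

View pics/w3.png

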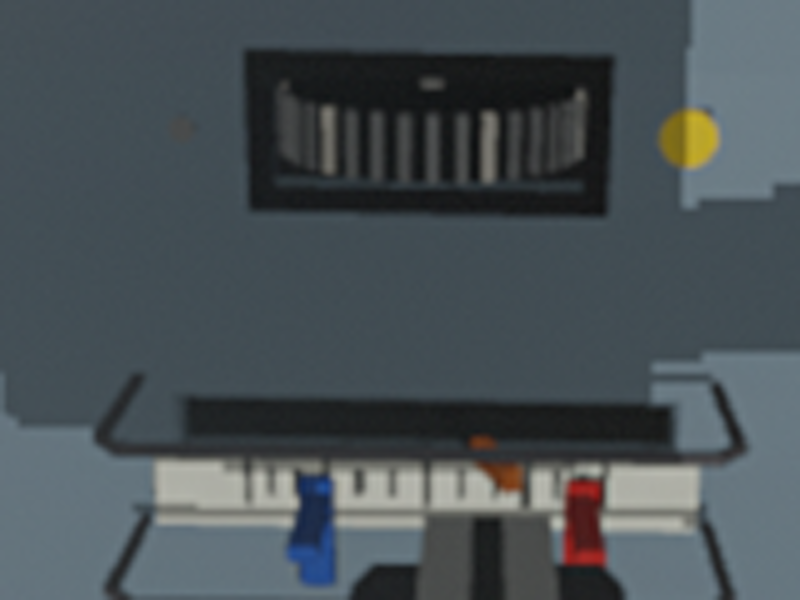

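The needle now leans: its tip is at about (515,486) in the crop and the red tab's top is at (586,487). I'll use a lean model for the tip.

```bash
cat >> h.py <<'E'
def tip(d,p,y0=.0433,zax=.0369,xn=.583):
    """fit needle angle/radius to the orange pixels; flag from tab's top pixels"""
    K,T=d["K"],d["cam_to_world"];Ti=np.linalg.inv(T)
    def pr(P):
        c=(Ti@np.r_[P,1])[:3];return np.array([K[0,2]-K[0,0]*c[0]/c[2],K[1,2]+K[1,1]*c[1]/c[2]])
    def un(u,v,z):
        r=T[:3,:3]@[(u-K[0,2])/K[0,0],-(v-K[1,2])/K[1,1],-1];return T[:3,3]+r*(z-T[2,3])/r[2]
    hsv=cv2.cvtColor(d["img"],cv2.COLOR_RGB2HSV).astype(int);H,S,V=[hsv[...,i] for i in range(3)]
    reg=(abs(p[...,0]-.595)<.03)&(abs(p[...,1]-.05)<.05)&(p[...,2]>.04)&(p[...,2]<.09)
    v,u=np.nonzero(reg&(H>=5)&(H<=18)&(S>90)&(V>50)&(p[...,0]<.592))
    print("orange rows",[(int(k),round(u[v==k].mean(),1),int((v==k).sum())) for k in np.unique(v)])
    v2,u2=np.nonzero(reg&((H<4)|(H>172))&(S>140)&(p[...,2]>.069))
    print("red top rows",[(int(k),round(u2[v2==k].mean(),1),int((v2==k).sum())) for k in np.unique(v2)])
    print("flag y at top",un(u2.mean(),v2.mean(),.072))
    return pr,un
E
python3 - <<'E'
from h import *
d,p,o=meas()
pr,un=tip(d,p)
for th in (.3,.35,.39,.43): print(th,[pr([.583,.0433+r*np.sin(th),.0369+r*np.cos(th)]).round(1).tolist() for r in(.024,.03,.0365)])
E
```

```text
orange px [320.4 234.5] n 31 xyz mm [583.7  53.8  70.5] zmed/min/max [70.5 58.2 76.1]
red px [336.2 244.4] n 115 xyz mm [596.4  66.5  61.5] zmed/min/max [61.5 52.5 72.6]
blue px [282.5 246.8] n 122 xyz mm [602.1  22.7  54.3] zmed/min/max [54.3 52.7 72.5]
needle needs +y mm 12.746424641095635
orange rows [(227, np.float64(314.0), 1), (228, np.float64(315.5), 4), (229, np.float64(316.0), 5), (232, np.float64(319.0), 7), (233, np.float64(319.5), 8), (234, np.float64(320.5), 8), (235, np.float64(321.0), 7), (236, np.float64(321.0), 5), (237, np.float64(321.5), 4)]
red top rows [(248, np.float64(336.3), 3), (249, np.float64(336.5), 6), (250, np.float64(337.0), 7), (251, np.float64(337.0), 7), (252, np.float64(337.0), 7)]
flag y at top [0.59616726 0.06638439 0.072     ]
0.3 [[315.9, 228.1], [318.2, 231.0], [320.8, 234.4]]
0.35 [[317.4, 227.9], [320.0, 230.8], [323.1, 234.0]]
0.39 [[318.5, 227.7], [321.5, 230.5], [324.9, 233.7]]
0.43 [[319.6, 227.5], [322.9, 230.3], [326.6, 233.4]]
```

```bash
python3 -m crank '{"dp":[[20,-8,0],[16,-6,8],[0,0,22],[0,0,22],[0,0,11],[0,0,4],[0,0,1.5],[0,0,1],[0,0,1],[0,0,1]],"angular":[[0,0,0],[0,0,0],[0,0,0],[0,0,0],[0,0,0],[0,0,0],[0,0,0],[0,0,0],[0,0,0],[0,0,0]]}'
python3 -m crank '{"dp":[[0,0,0.3],[0,1.5,0],[0,1.5,0],[0,1.5,0],[0,1.5,0],[0,1.5,0],[0,1.5,0],[0,1.5,0],[0,0.5,0],[0,0,0]],"angular":[[0,0,0],[0,0,0],[0,0,0],[0,0,0],[0,0,0],[0,0,0],[0,0,0],[0,0,0],[0,0,0],[0,0,0]]}'
python3 -m crank '{"dp":[[0,0,-5],[0,0,-20],[0,0,-25],[-10,0,-22],[-16,4,0],[-10,0,0],[0,0,0],[0,0,0],[0,0,0],[0,0,0]],"angular":[[0,0,0],[0,0,0],[0,0,0],[0,0,0],[0,0,0],[0,0,0],[0,0,0],[0,0,0],[0,0,0],[0,0,0]]}'
python3 - <<'E'
from h import *
d,p,o=meas();pr,un=tip(d,p)
cv2.imwrite("pics/w4.png",cv2.resize(d["img"][140:260,220:380,::-1],None,fx=5,fy=5,interpolation=cv2.INTER_CUBIC))
E
```

```text
t: 10.2
tool_pos: [0.5345, 0.0381, 0.0848]
tool_rot: [[-1.0, -0.0, 0.001], [-0.0, 1.0, -0.0], [-0.001, -0.0, -1.0]]
force: [-0.7, 0.4, 4.9]
width: 0.0
gripper_force: 2.8
t: 11.45
tool_pos: [0.5346, 0.0484, 0.0846]
tool_rot: [[-1.0, 0.0, 0.001], [0.0, 1.0, -0.001], [-0.001, -0.001, -1.0]]
force: [-0.0, -2.5, 6.1]
width: 0.0003
gripper_force: 3.0
t: 12.7
tool_pos: [0.5698, 0.053, 0.156]
tool_rot: [[-1.0, -0.0, -0.0], [-0.0, 1.0, -0.0], [0.0, -0.0, -1.0]]
force: [-0.3, 0.4, 0.6]
width: 0.0001
gripper_force: 0.0
orange px [326.1 227.8] n 35 xyz mm [583.8  59.5  57.3] zmed/min/max [57.3 54.9 61.3]
red px [334.9 244.5] n 115 xyz mm [597.1  66.6  60.2] zmed/min/max [60.2 51.9 72.9]
blue px [281.2 246.8] n 114 xyz mm [602.2  22.5  54.2] zmed/min/max [54.2 52.4 72.8]
needle needs +y mm 7.137900370919083
orange rows [(225, np.float64(323.0), 1), (226, np.float64(324.0), 5), (227, np.float64(324.5), 8), (228, np.float64(326.5), 10), (229, np.float64(328.0), 13), (232, np.float64(332.5), 6), (233, np.float64(333.0), 5), (234, np.float64(334.0), 3)]
red top rows [(248, np.float64(334.0), 2), (249, np.float64(335.5), 6), (250, np.float64(336.0), 5), (251, np.float64(336.0), 7), (252, np.float64(335.5), 6)]
flag y at top [0.59618149 0.06646253 0.072     ]
```

View pics/w4.png

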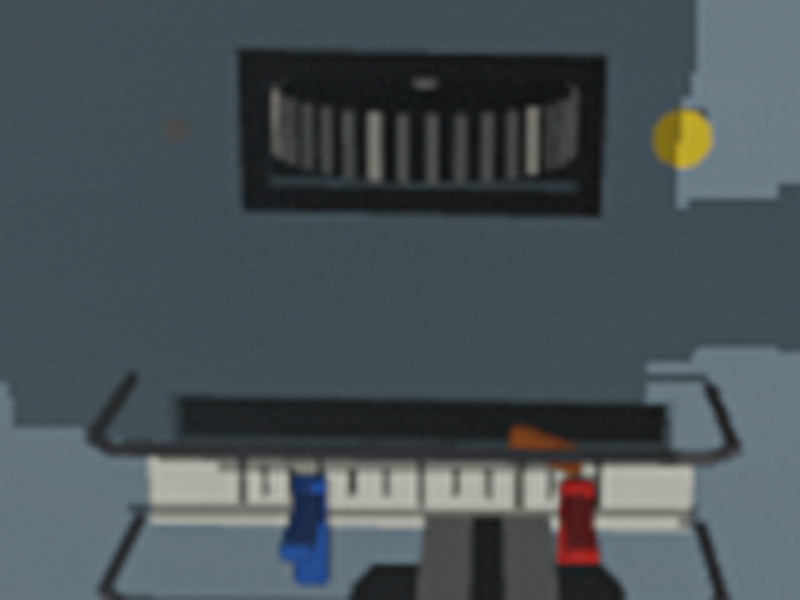

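The tip, at about (572,460), is partly under the wire and a little left of the red tab at (577,487). To remove the parallax I'll put the camera in the flag's y-plane and look again.

```bash
python3 -m crank '{"dp":[[-12,5,4],[-13,5,6],[-10,3.5,5],[0,0,0],[0,0,0],[0,0,0],[0,0,0],[0,0,0],[0,0,0],[0,0,0]],"angular":[[0,0,0],[0,0,0],[0,0,0],[0,0,0],[0,0,0],[0,0,0],[0,0,0],[0,0,0],[0,0,0],[0,0,0]]}'
python3 - <<'E'
from h import *
d,p,o=meas();pr,un=tip(d,p)
for th in (.58,.62,.66,.7): print(th,[pr([.583,.0428+r*np.sin(th),.0369+r*np.cos(th)]).round(1).tolist() for r in(.024,.03,.0365)])
u,v=int(o["red"][0]*0+320),200
cv2.imwrite("pics/w5.png",cv2.resize(d["img"][150:230,270:370,::-1],None,fx=8,fy=7,interpolation=cv2.INTER_CUBIC)[:600])
E
```

```text
t: 14.0
tool_pos: [0.605, 0.0666, 0.141]
tool_rot: [[-1.0, -0.0, 0.0], [-0.0, 1.0, 0.0], [-0.0, 0.0, -1.0]]
force: [0.5, -0.6, -0.6]
width: -0.0003
gripper_force: 0.0
orange px [312.2 192.9] n 71 xyz mm [584.1  62.4  63. ] zmed/min/max [63.  55.8 80.9]
red px [318.6 212.4] n 171 xyz mm [601.7  66.9  54. ] zmed/min/max [54.  51.9 72.6]
blue px [258.6 211.2] n 182 xyz mm [600.9  22.4  53.9] zmed/min/max [53.9 52.5 72.5]
needle needs +y mm 4.511247965175186
orange rows [(191, np.float64(311.0), 17), (192, np.float64(310.3), 15), (193, np.float64(311.0), 15), (194, np.float64(313.0), 13), (195, np.float64(314.5), 10), (196, np.float64(316.5), 4)]
red top rows [(212, np.float64(318.5), 6), (213, np.float64(318.5), 6), (214, np.float64(318.5), 6), (215, np.float64(318.5), 6), (216, np.float64(318.5), 6), (217, np.float64(320.0), 1)]
flag y at top [0.5964108  0.06681907 0.072     ]
0.58 [[303.3, 189.1], [307.6, 191.0], [312.6, 193.2]]
0.62 [[304.4, 188.9], [309.1, 190.8], [314.4, 192.9]]
0.66 [[305.5, 188.7], [310.5, 190.5], [316.1, 192.5]]
0.7 [[306.6, 188.5], [311.8, 190.2], [317.8, 192.2]]
```

View pics/w5.png

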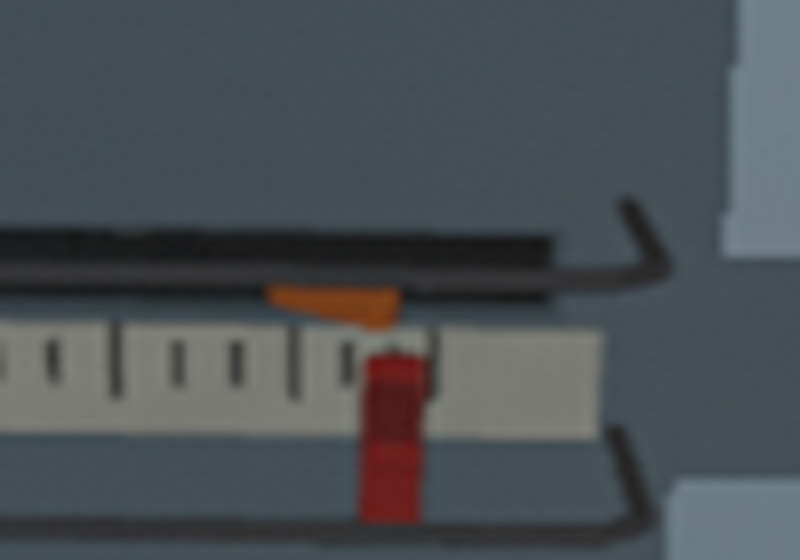

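The tab is centred at u≈395 in the crop and the needle's end face at about 389, so the needle needs roughly +0.8 mm. I'll make a small finishing stroke.

```bash
python3 -m crank '{"dp":[[35,-12,0],[35.5,-11.6,0],[0,0,25],[0,0,20],[0,0,7.5],[0,0,3],[0,0,2],[0,0.5,0],[0,1,0],[0,0,0]],"angular":[[0,0,0],[0,0,0],[0,0,0],[0,0,0],[0,0,0],[0,0,0],[0,0,0],[0,0,0],[0,0,0],[0,0,0]]}'
python3 -m crank '{"dp":[[0,0,-5],[0,0,-20],[0,0,-25],[-35,11,-7.5],[-45,11.6,0],[0,0,0],[0,0,0],[0,0,0],[0,0,0],[0,0,0]],"angular":[[0,0,0],[0,0,0],[0,0,0],[0,0,0],[0,0,0],[0,0,0],[0,0,0],[0,0,0],[0,0,0],[0,0,0]]}'
python3 - <<'E'
from h import *
d,p,o=meas();pr,un=tip(d,p)
cv2.imwrite("pics/w6.png",cv2.resize(d["img"][135:215,270:370,::-1],None,fx=8,fy=7,interpolation=cv2.INTER_CUBIC)[:600])
E
```

```text
t: 15.3
tool_pos: [0.5345, 0.044, 0.0844]
tool_rot: [[-1.0, 0.0, 0.0], [0.0, 1.0, -0.001], [-0.0, -0.001, -1.0]]
force: [-3.4, -3.0, 6.9]
width: -0.0
gripper_force: 3.5
t: 16.55
tool_pos: [0.6143, 0.067, 0.1412]
tool_rot: [[-1.0, -0.0, 0.0], [-0.0, 1.0, -0.0], [-0.0, -0.0, -1.0]]
force: [-0.6, -0.6, 0.1]
width: 0.0003
gripper_force: 0.0
orange px [313.7 179.2] n 86 xyz mm [584.6  63.9  58.6] zmed/min/max [58.6 53.7 61.7]
red px [318.1 199.3] n 161 xyz mm [600.8  67.   54.3] zmed/min/max [54.3 52.2 72.7]
blue px [257.5 198.7] n 170 xyz mm [600.5  22.5  54. ] zmed/min/max [54.  52.5 72.4]
needle needs +y mm 3.1336223144726865
orange rows [(176, np.float64(309.5), 10), (177, np.float64(312.8), 16), (178, np.float64(313.0), 17), (179, np.float64(313.0), 17), (180, np.float64(313.0), 17), (181, np.float64(315.0), 13), (182, np.float64(317.5), 8), (183, np.float64(320.0), 1)]
red top rows [(198, np.float64(317.0), 1), (199, np.float64(317.5), 6), (200, np.float64(318.0), 7), (201, np.float64(318.0), 7), (202, np.float64(318.0), 7), (203, np.float64(318.0), 7)]
flag y at top [0.59639071 0.06676224 0.072     ]
```

View pics/w6.png

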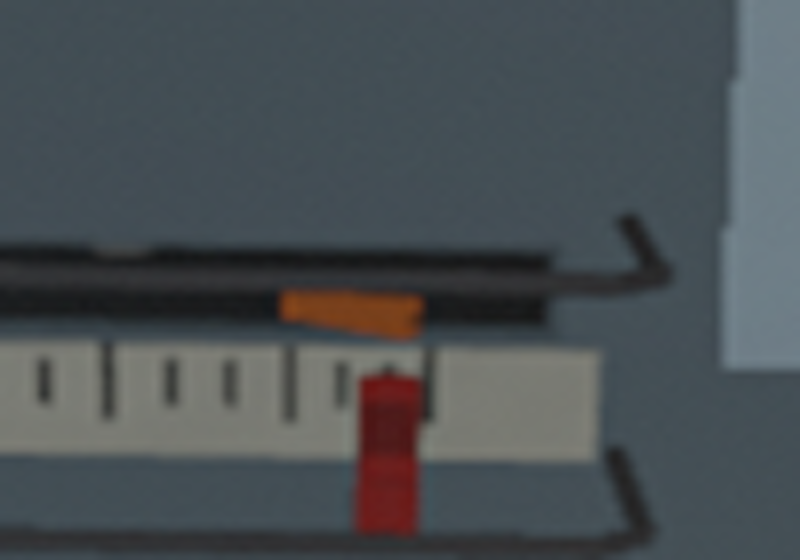

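The orange end face is now centred at about 408 and the red tab at 393 (including the small box yaw), so the needle has overshot by about 1.2 mm. I'll roll back a little.

```bash
python3 -m crank '{"dp":[[40,-11,0],[39.8,-11.5,0],[0,0,25],[0,0,20],[0,0,7.5],[0,0,3],[0,0,2],[0,-0.5,0],[0,-0.4,0],[0,0,0]],"angular":[[0,0,0],[0,0,0],[0,0,0],[0,0,0],[0,0,0],[0,0,0],[0,0,0],[0,0,0],[0,0,0],[0,0,0]]}'
python3 -m crank '{"dp":[[0,0,-5],[0,0,-20],[0,0,-25],[-40,12,-7.5],[-40,12,0],[0,0,0],[0,0,0],[0,0,0],[0,0,0],[0,0,0]],"angular":[[0,0,0],[0,0,0],[0,0,0],[0,0,0],[0,0,0],[0,0,0],[0,0,0],[0,0,0],[0,0,0],[0,0,0]]}'
python3 - <<'E'
from h import *
d,p,o=meas();pr,un=tip(d,p)
cv2.imwrite("pics/w7.png",cv2.resize(d["img"][135:215,270:370,::-1],None,fx=8,fy=7,interpolation=cv2.INTER_CUBIC)[:600])
E
```

```text
t: 17.85
tool_pos: [0.5347, 0.0443, 0.0844]
tool_rot: [[-1.0, -0.001, 0.0], [-0.001, 1.0, 0.001], [-0.0, 0.001, -1.0]]
force: [-3.8, 3.3, 7.4]
width: -0.0
gripper_force: 3.5
t: 19.1
tool_pos: [0.6145, 0.0675, 0.1412]
tool_rot: [[-1.0, -0.0, 0.0], [-0.0, 1.0, -0.0], [-0.0, -0.0, -1.0]]
force: [-0.2, 0.2, -0.5]
width: -0.0001
gripper_force: 0.0
orange px [314.1 178.4] n 93 xyz mm [584.3  64.7  58.5] zmed/min/max [58.5 53.1 80.6]
red px [317.1 199. ] n 163 xyz mm [600.7  66.8  54.4] zmed/min/max [54.4 52.1 73. ]
blue px [256.5 198.3] n 170 xyz mm [600.3  22.5  54.1] zmed/min/max [54.1 52.6 72.6]
needle needs +y mm 2.1215336203395383
orange rows [(176, np.float64(313.1), 15), (177, np.float64(313.5), 18), (178, np.float64(313.5), 18), (179, np.float64(313.5), 18), (180, np.float64(314.5), 16), (181, np.float64(317.5), 10), (182, np.float64(320.0), 3)]
red top rows [(199, np.float64(317.5), 6), (200, np.float64(317.0), 7), (201, np.float64(317.0), 7), (202, np.float64(317.0), 7), (203, np.float64(317.0), 7)]
flag y at top [0.59666643 0.0668046  0.072     ]
```

View pics/w7.png

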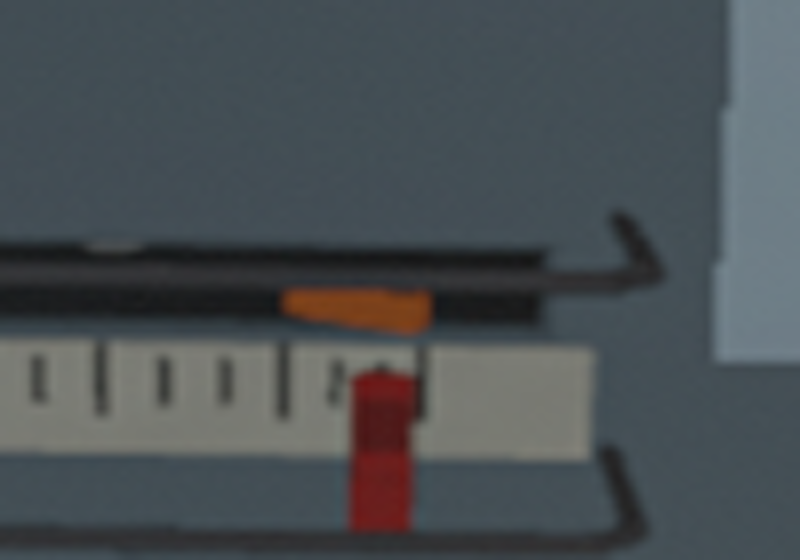

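The offset grew: orange right edge 431, red tab centre 382. So pressing with the crown under the −y finger pushes the wheel towards +y. I'll press with the crown under the +y finger instead and roll back towards −y, using a numeric sub-pixel check from here on.

```bash
cat >> h.py <<'E'
def off():
    """px: orange right edge - red tab centre, target about 2.0; 1 px ~ 0.70 mm"""
    d=viewer.get_image("wrist");im=cv2.GaussianBlur(d["img"],(1,1),0).astype(float);a=im[...,0]-im[...,2]
    hsv=cv2.cvtColor(d["img"],cv2.COLOR_RGB2HSV).astype(int);H,S,V=[hsv[...,i] for i in range(3)]
    w=np.zeros(H.shape,bool);w[165:225,285:345]=1
    mo=w&(H>=6)&(H<=18)&(S>120)&(V>50);mr=w&((H<4)|(H>172))&(S>120)&(V>50)
    rows=[r for r in range(165,225) if mo[r].sum()>=10]
    ed=[]
    for r in rows:
        c=np.nonzero(mo[r])[0].max();pk=a[r,c-4:c-1].mean();bg=a[r,c+4:c+7].mean();h=(pk+bg)/2
        ed.append(next(j+(a[r,j]-h)/(a[r,j]-a[r,j+1]) for j in range(c-3,c+5) if a[r,j]>=h>a[r,j+1]))
    rr=[r for r in range(165,225) if 5<=mr[r].sum()<=9]
    fc=[(np.arange(285,345)*np.clip(a[r,285:345]-25,0,None)).sum()/np.clip(a[r,285:345]-25,0,None).sum() for r in rr]
    top=np.median(fc[:len(fc)//2+1])
    print("rows",rows,"edges",np.round(ed,2),"flag c",np.round(fc,1),"OFFSET px",round(np.median(ed)-top,2))
E
python3 -c "from h import *;off()"
python3 -m crank '{"dp":[[40,-13.5,0],[40,-13.5,0],[0,0,25],[0,0,20],[0,0,7.5],[0,0,3],[0,0,1.8],[0,-0.9,0],[0,-0.9,0],[0,0,0]],"angular":[[0,0,0],[0,0,0],[0,0,0],[0,0,0],[0,0,0],[0,0,0],[0,0,0],[0,0,0],[0,0,0],[0,0,0]]}'
python3 -m crank '{"dp":[[0,0,-5],[0,0,-20],[0,0,-25],[-40,14.5,-7.3],[-40,14.3,0],[0,0,0],[0,0,0],[0,0,0],[0,0,0],[0,0,0]],"angular":[[0,0,0],[0,0,0],[0,0,0],[0,0,0],[0,0,0],[0,0,0],[0,0,0],[0,0,0],[0,0,0],[0,0,0]]}'
python3 -c "from h import *;off()"
```

```text
rows [176, 177, 178, 179, 180] edges [323.05 323.26 323.26 323.   323.1 ] flag c [317.3 317.4 317.4 317.4 317.5 317.4 317.4 317.2 317.1 317.1 317.1 317.1
 317.2 317.2 317.2 317.1 317.1 317.  317.  317.  317.  317.  317. ] OFFSET px 5.76
t: 20.45
tool_pos: [0.5347, 0.0395, 0.0846]
tool_rot: [[-1.0, -0.001, 0.0], [-0.001, 1.0, 0.001], [-0.0, 0.001, -1.0]]
force: [-3.1, 3.3, 6.8]
width: -0.0001
gripper_force: 3.2
t: 21.7
tool_pos: [0.6145, 0.0675, 0.1412]
tool_rot: [[-1.0, 0.0, 0.0], [0.0, 1.0, -0.0], [-0.0, -0.0, -1.0]]
force: [0.0, -0.6, 0.2]
width: 0.0001
gripper_force: 0.0
rows [176, 177, 178, 179, 180] edges [318.67 323.28 323.2  322.93 323.05] flag c [317.4 317.5 317.5 317.5 317.4 317.3 317.3 317.3 317.2 317.1 317.2 317.2
 317.3 317.3 317.2 317.2 317.2 317.1 317.1 317.1 317.  317. ] OFFSET px 5.73
```

```bash
python3 -m crank '{"dp":[[40,-13,0],[40,-12.5,0],[0,0,25],[0,0,22],[0,0,8],[0,0,2.4],[0,-1.4,0],[0,-1.4,0],[0,-1.4,0],[0,0,0]],"angular":[[0,0,0],[0,0,0],[0,0,0],[0,0,0],[0,0,0],[0,0,0],[0,0,0],[0,0,0],[0,0,0],[0,0,0]]}'
python3 -m crank '{"dp":[[0,0,-5],[0,0,-20],[0,0,-25],[-40,15,-7.4],[-40,14.7,0],[0,0,0],[0,0,0],[0,0,0],[0,0,0],[0,0,0]],"angular":[[0,0,0],[0,0,0],[0,0,0],[0,0,0],[0,0,0],[0,0,0],[0,0,0],[0,0,0],[0,0,0],[0,0,0]]}'
python3 -c "from h import *;off()"
```

```text
t: 23.0
tool_pos: [0.5344, 0.0386, 0.0845]
tool_rot: [[-1.0, -0.001, -0.0], [-0.001, 1.0, 0.001], [0.0, 0.001, -1.0]]
force: [-3.5, 3.6, 7.3]
width: 0.0002
gripper_force: 3.3
t: 24.25
tool_pos: [0.6145, 0.0675, 0.1412]
tool_rot: [[-1.0, 0.0, 0.0], [0.0, 1.0, -0.0], [-0.0, -0.0, -1.0]]
force: [0.2, 0.3, 0.3]
width: 0.0
gripper_force: 0.0
rows [176, 177, 178, 179, 180, 181] edges [317.19 321.16 321.37 321.23 321.04 321.  ] flag c [317.4 317.5 317.5 317.5 317.4 317.3 317.3 317.3 317.3 317.2 317.2 317.2
 317.3 317.3 317.2 317.2 317.2 317.2 317.1 317.1 317.  317. ] OFFSET px 3.78
```

```bash
python3 -m crank '{"dp":[[40,-13,0],[40,-12.5,0],[0,0,25],[0,0,22],[0,0,8],[0,0,2.4],[0,-1.4,0],[0,-1.4,0],[0,-1.3,0],[0,0,0]],"angular":[[0,0,0],[0,0,0],[0,0,0],[0,0,0],[0,0,0],[0,0,0],[0,0,0],[0,0,0],[0,0,0],[0,0,0]]}'
python3 -m crank '{"dp":[[0,0,-5],[0,0,-20],[0,0,-25],[-40,15,-7.4],[-40,14.6,0],[0,0,0],[0,0,0],[0,0,0],[0,0,0],[0,0,0]],"angular":[[0,0,0],[0,0,0],[0,0,0],[0,0,0],[0,0,0],[0,0,0],[0,0,0],[0,0,0],[0,0,0],[0,0,0]]}'
python3 - <<'E'
from h import *
off()
d=save("wrist","w8.png",(270,135,370,215),7)
E
```

```text
t: 25.55
tool_pos: [0.5344, 0.0387, 0.0845]
tool_rot: [[-1.0, -0.001, -0.0], [-0.001, 1.0, 0.001], [0.0, 0.001, -1.0]]
force: [-4.7, 3.0, 6.1]
width: 0.0004
gripper_force: 3.4
t: 26.8
tool_pos: [0.6146, 0.0675, 0.1412]
tool_rot: [[-1.0, 0.0, 0.0], [0.0, 1.0, -0.0], [-0.0, -0.0, -1.0]]
force: [-0.2, -0.5, 0.9]
width: 0.0001
gripper_force: 0.0
rows [176, 177, 178, 179, 180, 181] edges [313.38 318.   318.67 318.79 318.69 318.5 ] flag c [317.4 317.5 317.5 317.5 317.4 317.3 317.3 317.3 317.3 317.2 317.1 317.2
 317.3 317.3 317.2 317.2 317.2 317.2 317.1 317.1 317.1 317. ] OFFSET px 1.27
```

View pics/w8.png

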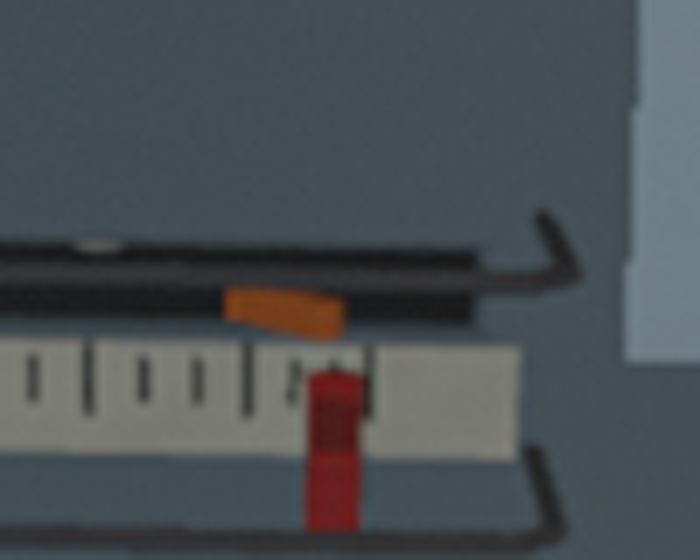

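Crop: the orange end face is centred at about 331 and the red tab at 334–336, so they agree to about 0.4 mm. That's centred, and the finger is off the wheel. Now the store button.

```bash
python3 -m crank '{"dp":[[20.6,-38.6,0],[20.6,-38.6,0],[20.6,-38.6,0],[20.7,-38.7,0],[0,0,20],[0,0,15],[0,0,6],[0,0,3],[0,0,2],[0,0,0]],"angular":[[0,0,0],[0,0,0],[0,0,0],[0,0,0],[0,0,0],[0,0,0],[0,0,0],[0,0,0],[0,0,0],[0,0,0]]}'
```

```text
t: 28.15
tool_pos: [0.5321, -0.0864, 0.0952]
tool_rot: [[-1.0, -0.001, -0.0], [-0.001, 1.0, 0.0], [0.0, 0.0, -1.0]]
force: [-3.7, 2.0, 5.2]
width: 0.0001
gripper_force: 2.4
```

```bash
python3 -m crank '{"dp":[[0,0,1],[0,0,1],[0,0,0.8],[0,0,0],[0,0,0],[0,0,0],[0,0,0],[0,0,0],[0,0,0],[0,0,0]],"angular":[[0,0,0],[0,0,0],[0,0,0],[0,0,0],[0,0,0],[0,0,0],[0,0,0],[0,0,0],[0,0,0],[0,0,0]]}'
```

```text
t: 29.4
tool_pos: [0.5323, -0.0865, 0.0927]
tool_rot: [[-1.0, -0.0, 0.0], [-0.0, 1.0, 0.0], [-0.0, 0.0, -1.0]]
force: [-4.5, 2.1, 7.4]
width: -0.0001
gripper_force: 3.3
```

```bash
python3 -m crank '{"dp":[[0,0,0.4],[0,0,0.4],[0,0,0.4],[0,0,0],[0,0,0],[0,0,0],[0,0,0],[0,0,0],[0,0,0],[0,0,0]],"angular":[[0,0,0],[0,0,0],[0,0,0],[0,0,0],[0,0,0],[0,0,0],[0,0,0],[0,0,0],[0,0,0],[0,0,0]]}'
```

```text
t: 30.65
tool_pos: [0.5323, -0.0865, 0.0916]
tool_rot: [[-1.0, -0.001, 0.0], [-0.001, 1.0, 0.0], [-0.0, 0.0, -1.0]]
force: [-4.9, 2.4, 7.0]
width: -0.0
gripper_force: 3.7
```

```bash
python3 -m crank '{"dp":[[0,0,0.4],[0,0,0.4],[0,0,0],[0,0,0],[0,0,0],[0,0,0],[0,0,0],[0,0,0],[0,0,0],[0,0,0]],"angular":[[0,0,0],[0,0,0],[0,0,0],[0,0,0],[0,0,0],[0,0,0],[0,0,0],[0,0,0],[0,0,0],[0,0,0]]}'; python3 -c "
from h import *
import numpy as np
print(observe()['force'],observe()['tool_pos'])"
```

```text
t: 31.9
tool_pos: [0.5323, -0.0865, 0.091]
tool_rot: [[-1.0, -0.001, 0.0], [-0.001, 1.0, 0.0], [-0.0, 0.0, -1.0]]
force: [-5.5, 2.2, 11.0]
width: -0.0001
gripper_force: 5.5
[-5.51694942  2.18581747 11.01901308] [ 0.5322765  -0.08648572  0.09102277]
```

The force jumped to 11 N, so the button is on its stop. I'll lift off and check the needle once more.

```bash
python3 -m crank '{"dp":[[0,0,-5],[0,0,-20],[0,0,-25],[-20.6,38.6,-0.2],[-20.6,38.6,0],[-20.6,38.6,0],[-20.6,38.2,0],[0,0,0],[0,0,0],[0,0,0]],"angular":[[0,0,0],[0,0,0],[0,0,0],[0,0,0],[0,0,0],[0,0,0],[0,0,0],[0,0,0],[0,0,0],[0,0,0]]}'
python3 - <<'E'
from h import *
off()
viewer.get_image("top"); 
for l in("dish","beaker","bottle"): print(l,[np.round(x["position"],3).tolist() for x in spot_point("top",l)[:2]])
E
```

```text
t: 33.15
tool_pos: [0.6145, 0.0663, 0.1405]
tool_rot: [[-1.0, 0.001, 0.0], [0.001, 1.0, -0.0], [-0.0, -0.0, -1.0]]
force: [-0.1, -0.5, -0.6]
width: -0.0002
gripper_force: 0.0
rows [177, 178, 179, 180, 181] edges [317.43 320.09 320.32 320.05 319.25] flag c [319.2 319.3 319.3 319.3 319.2 319.2 319.  319.  318.9 318.9 318.9 319.
 319.  318.9 318.8 318.8 318.8 318.8 318.8 318.8 318.8 318.8] OFFSET px 0.95
dish [[0.624, -0.065, 0.05]]
beaker [[0.545, -0.204, 0.006]]
bottle []
```

```bash
python3 -c "from bench import arm;print(arm.close_job())"
```

```text
the job is handed in; nothing more can be done
None
```

The job is handed in at about 33 s: the needle rests within about 0.7 mm of the red flag's centre by my camera estimate, slightly to the −y side. After letting go of the wheel I pressed the store button to its stop (about 12.5 N total) and lifted off it; the dish and beaker still stand where they were, but the last picture did not detect the bottle, so I couldn't confirm it.

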